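# Build and clamp a two-layer adapter bundle

## Robot

A 6-joint arm with a two-finger parallel gripper is mounted at the origin on a cart in front of the work surface, level with it; the furniture and walls round the work are solid. World frame = base frame: x ahead of the robot, y to its left, z up, the work surface at z = 0. Lengths are in m, angles in degrees, forces in N, time in s.
With the tool pointing down it reaches from about 0.4 to 0.825 m from the base axis. Payload 7 kg.
Tool frame: the origin (TCP) lies at the very end of the fingers, on their centre line; the grasp point (between the pads) lies 19 mm behind it; z points along the fingers, y is the line along which they close (so a half turn about z gives the same grasp; the last joint's range is limited). The gripper opens to 88 mm and grips with 3 to 60 N. Pads are 19 mm wide; open, the fingers measure 130 mm over their backs; the gripper's body (78 mm by 193 mm) begins 47 mm behind the grasp point.
Start: joints at [92.825, 20.546, 0.682, 0, -70.136, -16.507], TCP at [0.16, 0.656, 0.227] pointing down, gripper open.
Joint ranges: [-176.03, 176.03], [-82.01, 121.73], [-58.28, 71.71], [-173.87, 95.51], [-174.79, -0.11], [-173.66, 173.66]. Speed limits (degrees/s): [136.94, 136.94, 172.46, 180, 180, 180].

## Interface

Orientations are given as [roll, pitch, yaw] about the fixed x, y, z axes, in that order (R = Rz(yaw) Ry(pitch) Rx(roll)).
In Python, from plant import get_state, imaging, r, finder gives the robot as it stands.
- The arm moves only by the shell command python3 -m handwheel 'ROWS' [FORCE]. ROWS is JSON, a list of rows, each a list of 5 numbers: the closure, from 0 (fully open) to 1 (shut), then the shift along the world's x, y, z in cm, then the turn about the world's z in degrees. A call has 1 to 8 rows; each row is the pose to reach, as a shift and turn from the pose commanded when the call began; what a row does not reach only later rows make up. A row lasts 1/8 s, in which the tool goes at most 62.5 mm and 10.7 degrees, less where a joint would pass 70% of its speed; a pose out of reach is approached as far as the arm can. A call with a gripper value outside its range is refused whole. The fingers move at their own pace and stop on an object; FORCE is the grip in N (left out, the last holds). Time passes only in rows, so rows that repeat a pose let the fingers close. It gives the time, the measured TCP pose, the force, the opening and the grip force at its end, in the units of the state.
- get_state(): the state, without advancing time (a new reading comes with each control period).
- imaging.capture(name): name is "side" or "top" or "wrist"; returns (picture, depth): 384x512x3 uint8, red, green, blue; 384x512 float32, m along the optical axis (not along the pixel's ray), 0 where there is no reading.
- imaging.get_calibration(name): a dict with "fx", "fy", "cx", "cy" (pixels), "dist" ([k1, k2, p1, p2, k3] as OpenCV has them; the pictures are not rectified), "rvec" (rotation vector, rad) and "tvec" (3), from world to camera coordinates, as OpenCV has them; the wrist camera has in their place "hand_eye" (4x4, takes a point from camera to tool coordinates, whose origin is the TCP and whose axes are the flange's). Camera axes: x right, y down, z forward; pixel columns grow to the right and rows downward; lengths in m; the calibration is good to about 2 mm. A picture is of the moment at which its call begins: read the wrist's pose just before it. get_calibration takes no time and is no camera call.
- r.close_job(): hands the job in; it is judged then, once.
Trained networks look in the newest picture that a camera, given by its name, has taken for a name from the list of things; names that differ only in an ending like _2 or _b are one class to them, and where a whole thing is asked for, a point or a joint stands for the part that bears it (a point fixed in the world has none). Each returns a list of dicts, best first, with "p" (0 to 1); they miss things now and then, are a little off and sometimes report something else, mostly with a low value. They report only what shows in the picture. A call takes as long as a camera call. They do not tell look-alikes from the thing itself.
- finder.cut_out(camera, query): "region" (384x512 bool, what is visible of it) and "pixel" ([column, row] in pixels, amid what is visible of it).
The state is a dict: "time_s": time; "joints": joint angles; "qd": joint speeds; "joint_torque": joint torques, N m; "tcp_pos": TCP position; "eef_rot": TCP orientation; "contact_force": force on the tool from outside, world axes, zero at the start; "moment": the same for the moment, N m; "gripper_width": finger opening in m; "gripper_force": force on a finger pad.
Only numpy, scipy, OpenCV 4.12 (cv2) and the standard library are available. Lean on these libraries where they do the work, as an engineer would, in place of code of your own. Each camera call takes 0.05 s, during which the arm holds its last target. There are 200 camera calls.

## Task

Make up the two-layer bundle in the bundling fixture: lay the brown card separator flat on the black power adapter that already lies in the nest, set the other power adapter squarely on top of it, lying the same way, and let go. Then push the yellow sprung tensioner arm back by its red post, past the click, so that its roller squeezes the stack against the blue fence, and finish still holding the arm there (it springs back if let go); leave the other things on the table where they are.

Things in the scene. Friction and masses are not known exactly. Their poses are not given: they have to be found in the camera images.
- fixture: bundling fixture, fixed: green base plate 10 mm thick, 225 x 270 mm (its x -140 to +85, y -135 to +135). Origin on the table at the centre of the nest; x along the nest, away from the robot, to the blue fence, y left, z up. Four low black lips, tops 18 mm above the table, stand 31 to 37 mm either side of the centre line at x = +-30 to +-54 mm; mid-length both long sides are open
- fence_mid (a point): middle of the near face of the blue fence at the far end of the nest, at x = +58 mm in the fixture's frame: 84 mm wide, its top 70 mm above the table. A stack pressed home against it is centred on the fixture's origin (x = 0, y = 0)
- lower_mid (a point): centre of the black power adapter that lies in the nest at the start, its long side along the fixture's x: 116 long x 56 wide x 34 mm high, its top 44 mm above the table, loose between the lips, about 3 to 8 mm short of the fence. Its own y axis runs along the 116 mm length, x across the 56 mm width, z up; either end may face the fence
- upper_mid (a point): centre of the other, identical black power adapter (116 x 56 x 34 mm, 0.2 to 0.4 kg), lying flat on the table to the left or right of the fixture; own y along the 116 mm length, x across the 56 mm width, z up; grasp it across the 56 mm width. Stacked, its centre is 69 mm above the table
- separator_mid (a point): centre of the brown card separator, a stiff flat board 110 x 62 x 8 mm, about 40 g, lying on a small black and cork stand (96 x 40 mm, 20 mm high, fixed) on the other side of the fixture, so that its long edges overhang; centre 24 mm above the table; own x along the 110 mm length, y across the 62 mm width, z up; grasp it across the 62 mm. On the lower adapter its centre is 48 mm above the table
- tensioner (a joint): angle of the yellow sprung arm, rad: 0 = open, grows as the post is pushed away from the robot (clockwise from above); at 0.34 the arm lies along the fixture's y and the roller just meets a stack that is home. A tooth rides over a sprung pawl from 0.31, past the click at 0.40; end stop 0.48. It does not lock: let go, it swings back. Push at the post: 3 N at first, 10 N at the click, then a dip
- pivot (a point): on the arm's upright pivot axis, at table height: x = -100, y = -95 mm in the fixture's frame; the post moves on a circle of 185 mm radius about it
- post_grip (a point): middle of the red upright post at the free end of the yellow arm, 80 mm above the table; post 18 mm in diameter, free from 55 to 104 mm above the table; the yellow bar below it has its top at 52 mm. Own y points along the arm away from the pivot, x at right angles to the arm, the way the post is pushed (away from the robot)
- idler (a joint): how far the grey roller block on the arm is pushed back against its spring, m: 0 = free, grows as the roller (upright, 24 mm in diameter, 18 to 80 mm above the table) presses on the stack; about 0.006 when the arm is at 0.40 and the stack is home
- white_box_mid (a point): bystander, centre of a white gift box 81 x 120 x 42 mm; leave it
- tan_tape_mid (a point): bystander, centre of a tan tape roll 96 mm in diameter, 45 mm high; leave it
Mind the look-alikes: they are no part of the job. What is shaped like the part that bears upper_mid but green or turquoise is not meant.

How it is judged (in metres and radians):
On the way, in this order (a step that is already met when the one before it is completed fails the run):
1. the separator lies flat on the lower adapter, let go (z of separator_mid in the frame of fixture between 0.045 and 0.052 m and x of separator_mid in the frame of lower_mid between -0.015 and 0.015 m and y of separator_mid in the frame of lower_mid between -0.02 and 0.02 m and angle between the x axis of separator_mid and the y axis of lower_mid, either way round below 0.2 rad and contact force between the fingers and separator below 0.1 N), for 0.2 s.
2. the second adapter lies on the separator, let go (z of upper_mid in the frame of fixture between 0.066 and 0.073 m and x of upper_mid in the frame of lower_mid between -0.015 and 0.015 m and y of upper_mid in the frame of lower_mid between -0.03 and 0.03 m and angle between the y axis of upper_mid and the y axis of lower_mid, either way round below 0.2 rad and contact force between the fingers and upper_adapter below 0.1 N), for 0.2 s.
3. the tensioner arm is pushed past its click (value of joint tensioner above 0.395 rad), for 0.1 s.
At the end, for the whole second after the job is handed in: Ends with the gripper still pushing (over 1 N), arm joint over 0.395, roller pressed back over 3 mm; adapters within 5 mm of the fence, the upper within 15 mm sideways and 0.15 rad; separator flat between them within 20 mm lengthwise, 18 mm sideways; at rest (value of joint tensioner above 0.395 rad and value of joint idler above 0.003 m and contact force between the fingers and anything else above 1 N and x of each of lower_mid, upper_mid in the frame of fixture above -0.005 m and x of upper_mid in the frame of fixture below 0.005 m and y of upper_mid in the frame of fixture between -0.015 and 0.015 m and z of upper_mid in the frame of fixture between 0.066 and 0.073 m and angle between the y axis of upper_mid and the x axis of fixture, either way round below 0.15 rad and z of separator_mid in the frame of fixture between 0.045 and 0.052 m and x of separator_mid in the frame of fixture between -0.02 and 0.02 m and y of separator_mid in the frame of fixture between -0.018 and 0.018 m and linear speed of upper_adapter below 0.01 m/s and velocity of joint tensioner below 0.05 rad/s); the arm keeps its last pose, push and grip.
It fails at once if a bystander is moved by more than 30 mm (distance of any of white_box_mid, tan_tape_mid from where it was at the start of the episode above 0.03 m).
It also fails if it takes over 70 s, if anything falls off the work surface, if the arm or the gripper's body presses on something with over 40 N, if the wrist force passes 120 N, or if a joint passes its speed limit or range.

## Working session

There is one attempt and no reset: what is moved stays moved. The work goes in short steps, Python scripts to look and compute and a shell command to move; the robot and the scene stay as the last step left them, time stands still between calls to the robot, and variables do not carry over. Pictures are saved under pics/ and viewed, at most 10 in all, crops included, and the job is handed in when it is done.

```bash
ls; mkdir -p pics; cat > h.py <<'E'
import numpy as np, cv2, json
from scipy.spatial.transform import Rotation as R
from plant import get_state, imaging, r, finder
def T_wc(cam, st=None):
    c=imaging.get_calibration(cam)
    if 'rvec' in c:
        Rm=cv2.Rodrigues(np.array(c['rvec'],float))[0]; t=np.array(c['tvec'],float).ravel()
        T=np.eye(4);T[:3,:3]=Rm.T;T[:3,3]=-Rm.T@t; return c,T
    T=np.eye(4);T[:3,:3]=R.from_euler('xyz',st['eef_rot'],degrees=True).as_matrix();T[:3,3]=st['tcp_pos']
    return c,T@np.array(c['hand_eye'])
def snap(cam):
    st=get_state(); im,d=imaging.capture(cam); c,T=T_wc(cam,st); return im,d,c,T
def rays(c,T,px):
    K=np.array([[c['fx'],0,c['cx']],[0,c['fy'],c['cy']],[0,0,1.]])
    u=cv2.undistortPoints(np.array(px,np.float64).reshape(-1,1,2),K,np.array(c['dist'],float)).reshape(-1,2)
    return np.c_[u,np.ones(len(u))]
def cloud(d,c,T,mask=None):
    m=d>0
    if mask is not None: m&=mask
    v,u=np.nonzero(m); ry=rays(c,T,np.c_[u,v]); P=ry*d[v,u][:,None]
    return P@T[:3,:3].T+T[:3,3], np.c_[u,v]
def toplane(c,T,px,z):
    ry=rays(c,T,px)@T[:3,:3].T; s=(z-T[2,3])/ry[:,2]; return T[:3,3]+ry*s[:,None]
E
python3 - <<'E'
from h import *
s=get_state();print(s)
for n in('top','side'):
    im,d,c,T=snap(n); cv2.imwrite(f'pics/{n}0.png',im[...,::-1]); np.savez(f'{n}0.npz',im=im,d=d)
    print(n,T[:3,3],T[:3,2])
    for q in ('fixture','lower_mid','upper_mid','separator_mid','post_grip','tensioner','white_box_mid','tan_tape_mid'):
        for o in finder.cut_out(n,q)[:4]:
            P,_=cloud(d,c,T,o['region'])
            if len(P)==0: continue
            zt=np.percentile(P[:,2],90); Q=P[P[:,2]>zt-.008]
            b=cv2.minAreaRect((Q[:,:2]*1000).astype(np.float32))
            print(n,q,round(o['p'],2),np.round(o['pixel']),'ztop',round(zt,3),'rect',np.round(b[0]),np.round(b[1]),round(b[2]),o['region'].sum())
E
```

```text
pics
{'time_s': 0.0, 'joints': array([ 9.28249621e+01,  2.05913132e+01,  6.33467303e-01, -2.14270246e-02,
       -7.01357033e+01, -1.65072906e+01]), 'qd': array([ 0.00831931,  0.01760777,  0.03238432,  0.03913071, -0.0605651 ,
       -0.05594534]), 'joint_torque': array([-4.65759440e-04, -5.82719707e+01,  2.93047982e+01,  6.99723870e+00,
        6.73446018e-03, -1.78112741e-04]), 'tcp_pos': array([0.1595616 , 0.65535928, 0.22561763]), 'eef_rot': array([ 1.79904583e+02, -7.27105779e-03, -1.36896197e+01]), 'contact_force': array([-0.45692952, -0.36162011,  0.20184071]), 'moment': array([-0.00547362, -0.0140533 ,  0.0438341 ]), 'gripper_force': 0.0, 'gripper_width': 0.08773212918644217}
top [ 0.44961573 -0.06766284  1.5546151 ] [ 0.07962874  0.01196621 -0.99675276]
top fixture 0.71 [260. 188.] ztop 0.05 rect [620. -37.] [221. 208.] 29 3036
top fixture 0.26 [259. 175.] ztop 0.048 rect [655. -53.] [116.  55.] 11 388
top lower_mid 0.92 [259. 176.] ztop 0.048 rect [655. -52.] [115.  54.] 11 375
top lower_mid 0.67 [262. 199.] ztop 0.086 rect [522. -34.] [ 34. 103.] 38 322
top upper_mid 0.84 
[... 1203 characters left out ...]
.] ztop 0.036 rect [433. 185.] [128.  57.] 78 359
side upper_mid 0.69 [218. 249.] ztop 0.036 rect [ 470. -318.] [116.  63.] 18 841
side separator_mid 0.68 [232. 152.] ztop 0.03 rect [477. 328.] [ 71. 113.] 73 249
side post_grip 0.75 [269. 208.] ztop 0.057 rect [619. -40.] [217. 213.] 29 2590
side post_grip 0.55 [245. 192.] ztop 0.086 rect [524. -40.] [ 31. 108.] 40 472
side tensioner 0.75 [246. 194.] ztop 0.085 rect [520. -44.] [ 32. 108.] 47 533
side white_box_mid 0.7 [276. 149.] ztop 0.043 rect [652. 372.] [ 84. 141.] 33 504
side white_box_mid 0.15 [246. 194.] ztop 0.086 rect [525. -39.] [ 35. 108.] 40 454
side tan_tape_mid 0.68 [281. 260.] ztop 0.046 rect [ 655. -374.] [104.  93.] 89 1040
```

```bash
python3 - <<'E'
import cv2
a=cv2.imread('pics/top0.png');b=cv2.imread('pics/side0.png')
cv2.imwrite('pics/crop_top0.png',cv2.resize(a[130:260,130:400],None,fx=2.9,fy=2.9,interpolation=cv2.INTER_CUBIC))
import numpy as np
for p in((204,228),(368,230),(320,214),(259,176)): print(p,a[p[1]-3:p[1]+4,p[0]-3:p[0]+4].mean((0,1))[::-1])
E
```

```text
(204, 228) [ 36.48979592 127.95918367 136.14285714]
(368, 230) [ 36.04081633 108.46938776  53.40816327]
(320, 214) [38.02040816 37.46938776 36.81632653]
(259, 176) [34.08163265 34.12244898 32.95918367]
```

View pics/crop_top0.png

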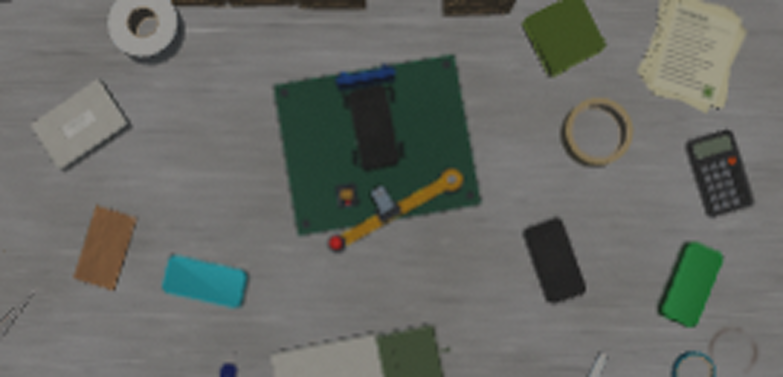

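The top view (crop pixel/2.9 + (130,130)) shows three adapter-shaped candidates:
- Turquoise at (204,228), a look-alike.
- Green at (368,230), a look-alike.
- Black at (320,214), the real upper adapter. Its measured RGB is 38,37,37, the same as the lower one at (259,176).

The brown separator is at (167,217), the white box at (157,172) and the tan tape at (335,175). The red post is near (246,213), with the fence up and slightly left.

```bash
python3 - <<'E'
from h import *
def axis(Q):
    b=cv2.minAreaRect((Q*1000).astype(np.float32)); p=cv2.boxPoints(b); e=[p[1]-p[0],p[2]-p[1]]; e=max(e,key=np.linalg.norm)
    a=np.degrees(np.arctan2(e[1],e[0])); return np.round(b[0],1),np.round(b[1],1),round((a+90)%180-90,1)
for n in('top','side'):
    im,d,c,T=snap(n)
    P,px=cloud(d,c,T); col=im[px[:,1],px[:,0]].astype(int); hsv=cv2.cvtColor(im,cv2.COLOR_RGB2HSV)[px[:,1],px[:,0]].astype(int)
    near=(abs(P[:,0]-.62)<.25)&(abs(P[:,1]+.04)<.22)
    red=near&((hsv[:,0]<6)|(hsv[:,0]>174))&(hsv[:,1]>140)&(hsv[:,2]>70)&(P[:,2]>.05)
    blue=near&(abs(hsv[:,0]-113)<9)&(hsv[:,1]>140)&(P[:,2]>.04)
    green=near&(abs(hsv[:,0]-75)<14)&(hsv[:,1]>80)&(P[:,2]<.03)
    for k,m in(('red',red),('blue',blue),('green',green)): print(n,k,m.sum(),P[m].mean(0).round(3),np.percentile(P[m][:,2],95).round(3),axis(P[m][:,:2]))
    for q,i in(('lower_mid',0),('upper_mid',None),('separator_mid',0)):
        for o in finder.cut_out(n,q)[:3]:
            M,pm=cloud(d,c,T,o['region']); cc=im[o['region']].mean(0)
            zt=np.percentile(M[:,2],90); k=M[:,2]>zt-.008
            print(n,q,o['p'],cc.round(),zt.round(3),axis(M[k][:,:2]))
            if i==0: break
    im2=im
E
```

```text
top red 14 [ 0.489 -0.006  0.099] 0.108 (array([488.4,  -6.2]), array([12.9, 12. ]), np.float32(8.7))
top blue 58 [ 0.724 -0.042  0.069] 0.075 (array([726.7, -41.3]), array([19.1, 79.2]), np.float32(-80.4))
top green 2331 [ 0.636 -0.055  0.01 ] 0.016 (array([636.7, -58.5]), array([220.7, 264.1]), np.float32(-79.5))
top lower_mid 0.72 [33. 35. 33.] 0.048 (array([654.3, -51.9]), array([114.4,  52.7]), np.float32(11.3))
top upper_mid 0.91 [ 44. 123. 130.] 0.038 (array([435. , 181.9]), array([116. ,  54.1]), np.float32(77.6))
top upper_mid 0.86 [37. 37. 36.] 0.038 (array([ 469.9, -314.5]), array([108.2,  53.5]), np.float32(20.8))
top separator_mid 0.69 [111.  84.  61.] 0.032 (array([478.4, 330.6]), array([ 63.9, 106.6]), np.float32(-16.6))
side red 40 [ 0.49  -0.011  0.082] 0.103 (array([488.8, -10.7]), array([10. , 14.3]), np.float32(-84.5))
side blue 31 [ 0.726 -0.059  0.067] 0.072 (array([726.6, -51.4]), array([11.5, 68.6]), np.float32(-79.9))
side green 1305 [ 0.648 -0.111  0.01 ] 0.013 (array([635.1, -65.4]), array([216.5, 262.8]), np.float32(-78.9))
side lower_mid 0.83 [44. 48. 46.] 0.045 (array([656., -54.]), array([115.9,  68.8]), np.float32(11.2))
side upper_mid 0.92 [55. 56. 54.] 0.036 (array([ 469.3, -314.6]), array([115.8,  64.3]), np.float32(18.9))
side upper_mid 0.72 [ 57. 102.  66.] 0.036 (array([ 437.2, -512. ]), array([ 60.7, 118.8]), np.float32(-21.5))
side upper_mid 0.67 [ 53. 110. 112.] 0.036 (array([431.4, 181.7]), array([120.8,  56.2]), np.float32(78.0))
side separator_mid 0.54 [137. 110.  85.] 0.031 (array([476.3, 331.1]), array([ 75.5, 110.3]), np.float32(-15.4))
```

```bash
python3 -m handwheel '[[0,4,-4,0,0],[0,8,-8.2,-1,0],[0,12,-12.3,-2,-1],[0,16,-16.4,-4,-2],[0,20,-20.5,-5,-2.7],[0,24,-24.6,-6,-2.7],[0,28,-28.7,-7,-2.7],[0,31.7,-32.5,-8,-2.7]]' && python3 -m handwheel '[[0,0,0,0,0],[0,0,0,0,0]]'
cat >> h.py <<'E'
def axis(Q):
    b=cv2.minAreaRect((Q*1000).astype(np.float32)); p=cv2.boxPoints(b); e=[p[1]-p[0],p[2]-p[1]]; e=max(e,key=np.linalg.norm)
    a=np.degrees(np.arctan2(e[1],e[0])); return np.round(b[0],1),np.round(b[1],1),round(float((a+90)%180-90),1)
def look(cam,q,name=None):
    st=get_state(); im,d,c,T=snap(cam)
    if name: cv2.imwrite(f'pics/{name}.png',im[...,::-1])
    print('tcp',st['tcp_pos'].round(4),'yaw',round(st['eef_rot'][2],1))
    for o in finder.cut_out(cam,q)[:3]:
        M,_=cloud(d,c,T,o['region'])
        if len(M)<20: continue
        zt=np.percentile(M[:,2],80); k=abs(M[:,2]-zt)<.006
        print(q,round(o['p'],2),o['pixel'],im[o['region']].mean(0).round(),'z',zt.round(4),axis(M[k][:,:2]),k.sum())
    return im,d,c,T
E
python3 -c "
from h import *
look('wrist','separator_mid','w1')"
```

```text
time_s: 2.3
tcp_pos: [0.4779, 0.3294, 0.1466]
eef_rot: [-180.0, -0.0, -16.4]
contact_force: [0.4, 0.2, 0.5]
gripper_width: 0.0879
gripper_force: 0.0
time_s: 2.55
tcp_pos: [0.4769, 0.3307, 0.1467]
eef_rot: [-180.0, -0.0, -16.4]
contact_force: [-0.3, 0.9, 0.2]
gripper_width: 0.0879
gripper_force: 0.0
tcp [0.4769 0.3307 0.1467] yaw -16.4
separator_mid 0.7 [256.6, 183.6] [145. 107.  71.] z 0.0285 (array([478.3, 331.7]), array([ 62.4, 110.3]), -15.9) 7474
```

```bash
python3 -m handwheel '[[0,0.1,0.1,-5,0.4],[0,0.1,0.1,-10,0.4],[0,0.1,0.1,-13,0.4],[0,0.1,0.1,-13.9,0.4],[0,0.1,0.1,-13.9,0.4],[1,0.1,0.1,-13.9,0.4],[1,0.1,0.1,-13.9,0.4],[1,0.1,0.1,-13.9,0.4]]' 20 && python3 -m handwheel '[[1,0,0,0,0],[1,0,0,0,0],[1,0,0,3,0],[1,0,0,8,0],[1,0,0,14,0],[1,0,0,14,0]]'
```

```text
time_s: 3.65
tcp_pos: [0.478, 0.3321, 0.0084]
eef_rot: [-179.9, -0.0, -16.0]
contact_force: [0.4, -0.4, 0.4]
gripper_width: 0.0632
gripper_force: 0.3
time_s: 4.4
tcp_pos: [0.4799, 0.334, 0.153]
eef_rot: [-179.5, -0.3, -15.9]
contact_force: [-1.0, -0.1, -0.6]
gripper_width: 0.0619
gripper_force: 20.0
```

```bash
python3 -m handwheel '[[1,2.5,-5,0,4],[1,5,-10.5,0,8],[1,7.5,-16,0,12],[1,10,-21.5,0,16],[1,12.5,-27,0,20],[1,15,-32.5,0,24],[1,17.8,-38.5,0,27.2],[1,17.8,-38.5,0,27.2]]' && python3 -m handwheel '[[1,0,0,0,0],[1,0,0,-3,0],[1,0,0,-6,0],[1,0,0,-6,0]]'; python3 -c "
from h import *
look('wrist','separator_mid','w2')
look('side','separator_mid','s2');look('side','lower_mid')"
```

```text
time_s: 5.4
tcp_pos: [0.656, -0.0573, 0.1457]
eef_rot: [180.0, 0.1, 11.0]
contact_force: [-0.5, 0.7, -0.8]
gripper_width: 0.0616
gripper_force: 20.0
time_s: 5.9
tcp_pos: [0.6534, -0.0519, 0.0852]
eef_rot: [-180.0, 0.3, 11.3]
contact_force: [0.2, 0.4, -0.4]
gripper_width: 0.0616
gripper_force: 20.0
tcp [ 0.6534 -0.0519  0.0852] yaw 11.3
separator_mid 0.83 [255.8, 213.0] [219. 165. 111.] z 0.1052 (array([664.9, -49.5]), array([88.5, 62.2]), 11.5) 17303
tcp [ 0.6559 -0.0522  0.0883] yaw 11.3
separator_mid 0.8 [276.3, 177.8] [141. 112.  85.] z 0.1095 (array([654.6, -64.7]), array([ 59. , 110.7]), -3.7) 177
separator_mid 0.7 [269.8, 209.4] [69. 86. 72.] z 0.0485 (array([615.6, -44.8]), array([206.2, 213.5]), -61.2) 279
tcp [ 0.6566 -0.0524  0.0892] yaw 11.3
lower_mid 0.61 [279.4, 200.2] [45. 47. 45.] z 0.0448 (array([653. , -56.2]), array([110.1,  59.7]), 10.8) 290
```

View pics/w2.png

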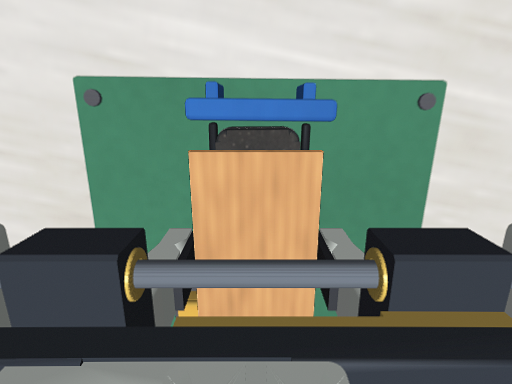

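The wrist view shows the separator (cols 190–322, centre 256) in line with the lower adapter (cols 215–300, centre 257), and the fence is ahead at row 108. I'm lowering it and releasing.

```bash
python3 -m handwheel '[[1,0,0,-3,0],[1,0,0,-5,0],[1,0,0,-5.6,0],[1,0,0,-5.6,0],[1,0,0,-5.6,0]]' && python3 -m handwheel '[[0.5,0,0,0,0],[0,0,0,0,0],[0,0,0,0,0],[0,0,0,0,0],[0,0,0,5,0],[0,0,0,10,0],[0,-4,0,12,0],[0,-4,0,12,0]]'; python3 -c "
from h import *
look('wrist','separator_mid','w3');look('wrist','fixture')
look('side','separator_mid','s3')"
```

```text
time_s: 6.82
tcp_pos: [0.6564, -0.0531, 0.0326]
eef_rot: [180.0, -0.1, 11.2]
contact_force: [0.2, 0.6, -0.3]
gripper_width: 0.0619
gripper_force: 20.0
time_s: 7.82
tcp_pos: [0.6149, -0.0531, 0.1543]
eef_rot: [-180.0, -0.2, 11.2]
contact_force: [1.3, 1.0, -0.5]
gripper_width: 0.0874
gripper_force: 0.0
tcp [ 0.6149 -0.0531  0.1543] yaw 11.2
separator_mid 0.67 [267.5, 143.2] [201. 150. 100.] z 0.0525 (array([656.6, -52.9]), array([110. ,  62.6]), 11.2) 9368
tcp [ 0.6157 -0.0531  0.1521] yaw 11.2
fixture 0.66 [227.2, 144.5] [ 68. 114.  93.] z 0.0111 (array([639.5, -56.6]), array([217.4, 269.5]), -79.2) 41970
tcp [ 0.6158 -0.0532  0.1509] yaw 11.2
separator_mid 0.91 [282.4, 195.6] [140. 111.  82.] z 0.0535 (array([654.2, -55.2]), array([107.4,  70.4]), 9.7) 319
```

View pics/w3.png

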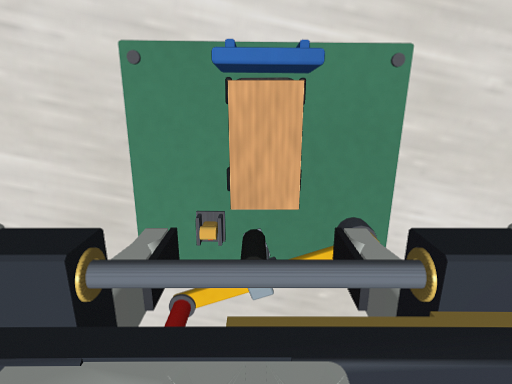

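The separator lies flat (cols 229–303, rows 80–209), centred between the lips; it measures (656.6, -52.9) mm at 11.2°. Next is the upper adapter.

```bash
python3 -c "
from h import *
im,d,c,T=snap('wrist'); P,px=cloud(d,c,T); h=cv2.cvtColor(im,cv2.COLOR_RGB2HSV)[px[:,1],px[:,0]].astype(int)
m=(abs(h[:,0]-113)<9)&(h[:,1]>140)&(P[:,0]>.65)
a=np.radians(11.2);u=np.array([np.cos(a),np.sin(a)]);v=np.array([-u[1],u[0]])
B=P[m];s=B[:,:2]@u;t=B[:,:2]@v
print(m.sum(),'z',np.percentile(B[:,2],[2,50,98]),'s',np.percentile(s,[1,5,20,50,95]),'t',np.percentile(t,[1,50,99]))
f=(B[:,2]<.06)&(B[:,2]>.03); print('face',f.sum(),np.median(s[f]))
S=np.array([.6566,-.0529]);print('sep',S@u,S@v)
" ; python3 -m handwheel '[[0,-2.5,-5,0,2],[0,-5,-10,0,4],[0,-7.5,-15,0,6],[0,-10.5,-20,0,8],[0,-13,-24,0,8.8],[0,-14.6,-26.2,0,8.8],[0,-14.6,-26.2,0,8.8],[0,-14.6,-26.2,0,8.8]]'; python3 -c "
from h import *
look('wrist','upper_mid','w4')"
```

```text
2866 z [0.02484567 0.06912149 0.07126117] s [0.69747767 0.69766096 0.69812358 0.70206695 0.71461795] t [-0.2200079  -0.17997259 -0.14025983]
face 599 0.6980578316908331
sep 0.6338201578227426 -0.17942680272900582
time_s: 9.18
tcp_pos: [0.4699, -0.3151, 0.1512]
eef_rot: [-180.0, 0.0, 20.0]
contact_force: [0.2, 0.9, -0.1]
gripper_width: 0.0878
gripper_force: 0.0
tcp [ 0.4699 -0.3151  0.1512] yaw 20.0
upper_mid 0.97 [255.9, 186.3] [45. 44. 43.] z 0.0345 (array([ 470.3, -314.5]), array([115.1,  54.8]), 20.0) 6886
```

View pics/w4.png

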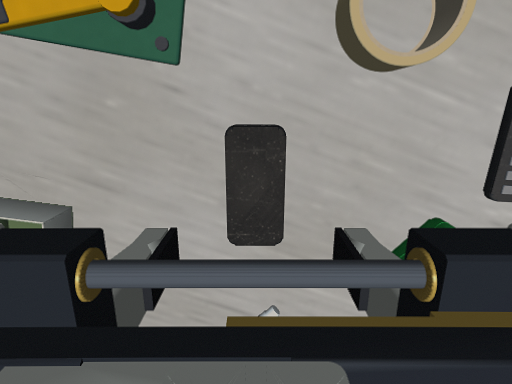

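The wrist view shows the plain black adapter at (256,186), 115 x 55 mm, top at 34 mm, centred under the gripper. It is the right one; the green look-alike only just shows at (440,235). I'm grasping it.

```bash
python3 -m handwheel '[[0,0,0,-5,0],[0,0,0,-10,0],[0,0,0,-13.5,0],[0,0,0,-14.4,0],[0,0,0,-14.4,0],[1,0,0,-14.4,0],[1,0,0,-14.4,0],[1,0,0,-14.4,0]]' 35 && python3 -m handwheel '[[1,0,0,0,0],[1,0,0,0,0],[1,0,0,3,0],[1,0,0,8,0],[1,0,0,14,0],[1,0,0,16,0],[1,0,0,16,0]]'
```

```text
time_s: 10.28
tcp_pos: [0.4701, -0.3154, 0.0085]
eef_rot: [179.9, -0.1, 20.0]
contact_force: [-0.9, -0.0, -0.7]
gripper_width: 0.063
gripper_force: 0.0
time_s: 11.15
tcp_pos: [0.4702, -0.3152, 0.1687]
eef_rot: [179.9, -0.1, 20.0]
contact_force: [-1.1, -1.0, -4.5]
gripper_width: 0.0548
gripper_force: 35.0
```

```bash
python3 -m handwheel '[[1,3,4.5,0,-2],[1,6.5,9,0,-4],[1,10,13.5,0,-6],[1,13.5,18,0,-8],[1,16.5,22.5,0,-8.8],[1,19,26.2,0,-8.8],[1,19,26.2,0,-8.8],[1,19,26.2,0,-8.8]]' && python3 -m handwheel '[[1,0,0,-3,0],[1,0,0,-6,0],[1,0,0,-8.5,0],[1,0,0,-8.5,0],[1,0,0,-8.5,0]]'; python3 -c "
from h import *
look('wrist','upper_mid','w5')"
```

```text
time_s: 12.15
tcp_pos: [0.6583, -0.0531, 0.1649]
eef_rot: [-180.0, 0.2, 11.2]
contact_force: [0.1, -0.4, -3.4]
gripper_width: 0.055
gripper_force: 35.0
time_s: 12.78
tcp_pos: [0.6599, -0.0539, 0.0833]
eef_rot: [180.0, -0.0, 11.2]
contact_force: [0.9, 0.1, -2.5]
gripper_width: 0.0549
gripper_force: 35.0
tcp [ 0.6599 -0.0539  0.0833] yaw 11.2
upper_mid 0.63 [253.9, 213.9] [75. 73. 72.] z 0.1096 (array([674.9, -50.6]), array([86.3, 55.6]), 10.8) 16371
upper_mid 0.39 [248.3, 134.9] [ 76. 139. 120.] z 0.0108 (array([652.1, -54.1]), array([191.8, 270.5]), -79.4) 34780
```

View pics/w5.png

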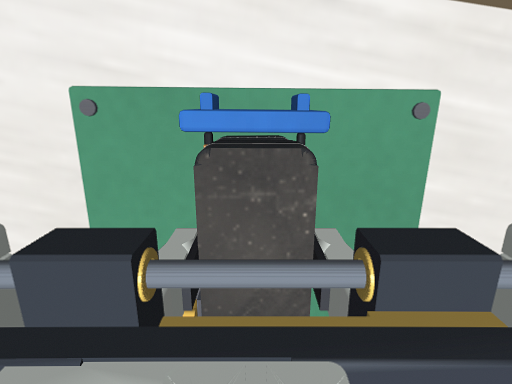

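The held adapter (cols 196–317) sits square over the stack, with its front edge about 2.6 mm short of the fence. I'm lowering it and releasing.

```bash
python3 -m handwheel '[[1,-0.1,0,-1,0],[1,-0.1,0,-1.8,0],[1,-0.1,0,-2.2,0],[1,-0.1,0,-2.3,0],[1,-0.1,0,-2.3,0]]' && python3 -m handwheel '[[0.5,0,0,0,0],[0,0,0,0,0],[0,0,0,0,0],[0,0,0,0,0],[0,0,0,4,0],[0,0,0,8,0],[0,-4,0,10,0],[0,-4,0,10,0]]'; python3 -c "
from h import *
im,d,c,T=look('wrist','upper_mid','w6');look('wrist','separator_mid')
look('side','post_grip','s6')"
```

```text
time_s: 13.5
tcp_pos: [0.6584, -0.0532, 0.0601]
eef_rot: [180.0, 0.0, 11.2]
contact_force: [-3.5, -0.3, 3.6]
gripper_width: 0.0548
gripper_force: 35.0
time_s: 14.5
tcp_pos: [0.6181, -0.0531, 0.1621]
eef_rot: [-180.0, -0.2, 11.2]
contact_force: [0.5, 0.3, -0.8]
gripper_width: 0.0874
gripper_force: 0.0
tcp [ 0.6181 -0.0531  0.1621] yaw 11.2
upper_mid 0.69 [267.3, 148.5] [69. 67. 66.] z 0.0865 (array([658.8, -53. ]), array([114.3,  55.1]), 11.1) 10333
tcp [ 0.6189 -0.0531  0.1601] yaw 11.2
separator_mid 0.6 [228.0, 136.1] [148. 122.  88.] z 0.0522 (array([648.2, -23.5]), array([47.5,  1.3]), 11.3) 42
tcp [ 0.6189 -0.0532  0.159 ] yaw 11.2
post_grip 0.78 [244.5, 192.2] [104.  87.  63.] z 0.0738 (array([524.4, -35.8]), array([ 33.2, 112. ]), -46.2) 54
post_grip 0.7 [273.9, 199.3] [95. 78. 59.] z 0.0526 (array([647.4, -86.6]), array([82.9, 14. ]), 5.9) 46
```

View pics/w6.png

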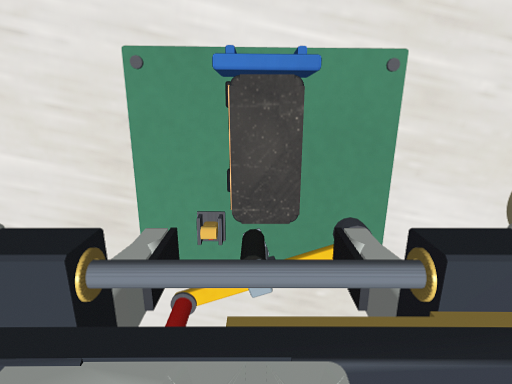

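The upper adapter lies squarely on the stack: top at 86.5 mm, cols 230–304, 11.1°, against a fixture yaw of 11.2°. The red post shows at (182,303). I'll go above it with the fingers closing along the push direction (yaw about -59°).

```bash
python3 -m handwheel '[[0,-2,0.7,0,-10],[0,-4,1.4,0,-20],[0,-6,2.1,0,-30],[0,-8,2.8,0,-40],[0,-10,3.5,0,-50],[0,-12,4.3,0,-60],[0,-13,4.7,0,-70],[0,-13,4.7,0,-70.5]]' && python3 -m handwheel '[[0,0,0,0,0],[0,0,0,0,0]]'; python3 -c "
from h import *
print(get_state()['joints'].round(1))
im,d,c,T=look('wrist','post_grip','w7')
for n in ('wrist','side','top'):
    im,d,c,T=snap(n)
    P,px=cloud(d,c,T); h=cv2.cvtColor(im,cv2.COLOR_RGB2HSV)[px[:,1],px[:,0]].astype(int)
    m=((h[:,0]<6)|(h[:,0]>174))&(h[:,1]>140)&(h[:,2]>60)&(P[:,2]>.05)&(P[:,2]<.12)&(abs(P[:,0]-.489)<.04)&(abs(P[:,1]+.006)<.04)
    print(n,m.sum(), P[m].mean(0) if m.any() else '', axis(P[m][:,:2]) if m.sum()>4 else '')
"
```

```text
time_s: 15.8
tcp_pos: [0.4885, -0.006, 0.1593]
eef_rot: [180.0, 0.0, -59.2]
contact_force: [0.4, 0.6, -0.1]
gripper_width: 0.0871
gripper_force: 0.0
time_s: 16.05
tcp_pos: [0.4891, -0.0063, 0.1593]
eef_rot: [180.0, -0.0, -59.2]
contact_force: [0.1, 0.1, -0.2]
gripper_width: 0.0876
gripper_force: 0.0
[ 22.3   6.3 -27.7   0.  -56.    8.5]
tcp [ 0.4891 -0.0063  0.1593] yaw -59.2
post_grip 0.8 [249.5, 97.6] [157. 122.  62.] z 0.0857 (array([527.5, -36.9]), array([37.5, 98.8]), -51.9) 1466
post_grip 0.37 [225.9, 94.3] [134. 146. 154.] z 0.0866 (array([550.7, -66.2]), array([36.1, 21. ]), 30.8) 1338
wrist 703 [ 0.49094519 -0.00713845  0.0932179 ] (array([489.4,  -4.7]), array([16.7, 16.9]), -13.6)
side 39 [ 0.48976719 -0.01209468  0.08260634] (array([489.1, -12.5]), array([13. ,  9.5]), 85.3)
top 0
```

View pics/w7.png

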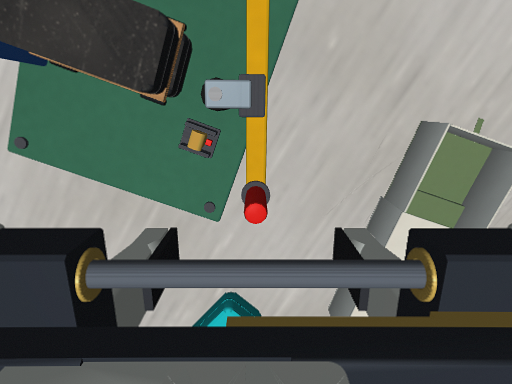

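The post stands at (256,205), between the fingers and in line. The pawl at (200,138) and the stack are clear. An open tray sits to the right at (430,180), so I'll check its height against the gripper body before descending.

```bash
python3 -c "
from h import *
for n in('wrist','side'):
    im,d,c,T=snap(n);P,px=cloud(d,c,T)
    a=np.radians(30.7);u=np.array([np.cos(a),np.sin(a)]);v=np.array([-u[1],u[0]]);D=P[:,:2]-[.489,-.006];s=D@u;t=D@v
    m=(s<-.03)&(s>-.16)&(abs(t)<.08)&(P[:,2]>.02)&(P[:,2]<.2)
    if n=='wrist': m&=(px[:,1]<225)
    print(n,m.sum(),np.percentile(P[m][:,2],[5,50,95]) if m.any() else '', s[m].max() if m.any() else '', P[m].mean(0) if m.any() else '')
"; python3 -m handwheel '[[0.5,0,0,0,0],[0.5,0,0,0,0],[0.5,0,0,-3,0],[0.5,0,0,-3,0]]'
```

```text
wrist 2115 [0.02197702 0.03899184 0.05247386] -0.12464242789542383 [ 0.3657851  -0.0819379   0.03843377]
side 194 [0.03858196 0.05460057 0.19586349] -0.04056860656822208 [ 0.38512345 -0.03983965  0.10375157]
time_s: 16.9
tcp_pos: [0.4872, -0.0066, 0.1281]
eef_rot: [179.8, 0.1, -59.3]
contact_force: [-0.1, -0.3, 0.3]
gripper_width: 0.0534
gripper_force: 0.0
```

```bash
python3 -m handwheel '[[0.5,0,0,-3,0],[0.5,0,0,-5.5,0],[0.5,0,0,-6.6,0],[0.5,0,0,-6.6,0],[1,0,0,-6.6,0],[1,0,0,-6.6,0],[1,0,0,-6.6,0],[1,0,0,-6.6,0]]' 40
python3 -c "
import numpy as np
p=np.array([583.1,-164.9])
for th in(0,.1,.2,.3,.4,.44,.46):
    a=np.radians(11.2+19.5+90)-th; q=p+185*np.array([np.cos(a),np.sin(a)]); print(th,q.round(1),round(-np.degrees(th),1))"
```

```text
time_s: 17.9
tcp_pos: [0.4892, -0.0059, 0.0641]
eef_rot: [-179.9, -0.0, -59.3]
contact_force: [-0.1, 0.7, 3.1]
gripper_width: 0.0174
gripper_force: 40.0
0 [488.6  -5.8] -0.0
0.1 [505.    2.8] -5.7
0.2 [522.1   9.8] -11.5
0.3 [539.9  15. ] -17.2
0.4 [558.1  18.4] -22.9
0.44 [565.4  19.3] -25.2
0.46 [569.1  19.6] -26.4
```

```bash
python3 -m handwheel '[[1,0.8,0.45,0,-2.9],[1,1.64,0.86,0,-5.7],[1,2.5,1.23,0,-8.6],[1,3.35,1.56,0,-11.5],[1,4.2,1.85,0,-14.3],[1,5.13,2.08,0,-17.2],[1,5.13,2.08,0,-17.2]]'; python3 -m handwheel '[[1,0.6,0.13,0,-1.9],[1,1.2,0.25,0,-3.8],[1,1.8,0.34,0,-5.7],[1,2.2,0.39,0,-6.9],[1,2.55,0.43,0,-8],[1,2.55,0.43,0,-8],[1,2.55,0.43,0,-8],[1,2.55,0.43,0,-8]]'; python3 -c "
from h import *
s=get_state();p=s['tcp_pos'];a=np.arctan2(p[1]+.1649,p[0]-.5831);print('theta',np.radians(120.7)-a,s['contact_force'])
im,d,c,T=look('top','upper_mid');look('wrist','upper_mid','w8')"
```

```text
time_s: 18.77
tcp_pos: [0.5391, 0.014, 0.064]
eef_rot: [179.9, -0.0, -76.5]
contact_force: [-6.2, -1.5, 10.5]
gripper_width: 0.0174
gripper_force: 40.0
time_s: 19.77
tcp_pos: [0.5639, 0.0181, 0.064]
eef_rot: [179.8, -0.1, -84.5]
contact_force: [-7.1, -1.1, 10.1]
gripper_width: 0.0177
gripper_force: 40.0
theta 0.4312746915445569 [-7.0818165  -1.09749165 10.1457664 ]
tcp [0.5639 0.0181 0.064 ] yaw -84.5
upper_mid 0.95 [255.9, 169.7] [38. 37. 36.] z 0.0888 (array([660.9, -53.1]), array([113.8,  54.5]), 11.9) 317
upper_mid 0.87 [371.3, 227.4] [ 42. 111.  59.] z 0.037 (array([ 439.7, -510.8]), array([ 57.8, 115.8]), -22.4) 329
upper_mid 0.52 [204.8, 226.8] [ 42. 131. 138.] z 0.0369 (array([432.3, 169.2]), array([91.1, 53.6]), 76.6) 195
tcp [0.5639 0.0181 0.064 ] yaw -84.5
upper_mid 0.83 [91.3, 86.2] [73. 72. 70.] z 0.0864 (array([645.7, -56.9]), array([90.9, 55.4]), 12.2) 25111
```

View pics/w8.png

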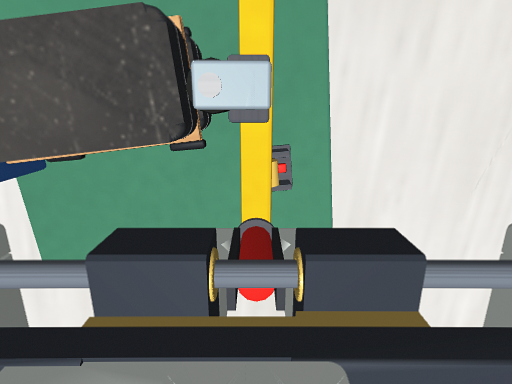

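θ is about 0.43 from the gripper position, and the roller is against the stack at (205,85). I'll check how far home each layer is.

```bash
python3 -c "
from h import *
a=np.radians(11.2);u=np.array([np.cos(a),np.sin(a)]);v=np.array([-u[1],u[0]]);O=np.array([.6628,-.0523])
for n in('wrist','side'):
    im,d,c,T=snap(n);P,px=cloud(d,c,T);D=P[:,:2]-O;s=D@u*1000;t=D@v*1000;z=P[:,2]*1000;col=im[px[:,1],px[:,0]].astype(int)
    sat=col.max(1)-col.min(1)
    for nm,lo,hi in(('upper',58,90),('sep',44.5,52),('lower',22,43)):
        dark=(col.max(1)<110)&(sat<18) if nm!='sep' else (col[:,0]-col[:,2]>25)&(col[:,0]-col[:,1]>10)
        m=dark&(z>lo)&(z<hi)&(abs(t)<34)&(s>-75)&(s<75)
        for g0,g1 in((-34,-18),(-18,10),(10,34)):
            k=m&(t>g0)&(t<g1)
            if k.sum()>8: print(n,nm,(g0,g1),k.sum(),'x_f',np.percentile(s[k],[1,3,10,97,99]).round(1))
        if nm=='upper' and n=='wrist':
            k=m&(z>84); print('t range',np.percentile(t[k],[1,99]).round(1))
    b=(col[:,2]-col[:,0]>40)&(z>30)&(s>40)&(s<75)
    print(n,'fence',b.sum(),np.percentile(s[b],[2,10,50]).round(1) if b.any() else '')
    g=(abs(s+100)<60)&(abs(t)<90)&(z>81)&(z<95)&(sat<40)&(col.min(1)>120)
    if g.any(): print('block',np.percentile(s[g],[1,99]),np.percentile(t[g],[1,99]),z[g].mean())
"
```

```text
wrist upper (-34, -18) 5046 x_f [-57.4 -57.1 -51.7   7.4   9. ]
wrist upper (-18, 10) 13638 x_f [-60.6 -57.6 -55.   14.   16.9]
wrist upper (10, 34) 7464 x_f [-58.1 -57.8 -53.3  21.3  23.6]
t range [-27.9  25.7]
wrist sep (-34, -18) 112 x_f [-56.6 -56.5 -56.4 -52.5 -52.1]
wrist sep (-18, 10) 18 x_f [-57.4 -57.4 -57.3 -56.5 -56.4]
wrist sep (10, 34) 389 x_f [-57.6 -57.5 -57.2  48.   50.7]
wrist lower (-34, -18) 98 x_f [-58.9 -58.8 -58.6 -56.1 -56. ]
wrist lower (-18, 10) 43 x_f [-59.  -58.9 -58.8 -57.1 -56.5]
wrist lower (10, 34) 112 x_f [-60.  -59.8 -59.7  20.3  58.1]
wrist fence 404 [57.4 57.7 58.4]
block [-100.35124408  -64.03245204] [-5.05903222 80.476968  ] 85.99767746218616
side upper (-34, -18) 299 x_f [-58.8 -56.8 -50.   50.1  51.2]
side upper (-18, 10) 175 x_f [-74.5 -71.7 -64.8  49.1  54.5]
side upper (10, 34) 58 x_f [-55.7 -51.5 -42.1  47.7  53. ]
side sep (-34, -18) 49 x_f [-53.5 -52.9 -47.6  48.5  50.3]
side lower (-34, -18) 161 x_f [-59.1 -58.4 -52.3  52.5  56. ]
side lower (-18, 10) 28 x_f [-73.  -72.5 -71.9  57.8  58.4]
side fence 47 [57.  59.  63.1]
block [-109.30602613  -42.75890408] [-0.44435186 81.38294107] 87.06955677495051
```

```bash
python3 -c "
from h import *
s=get_state();print(s['time_s'],s['tcp_pos'],s['contact_force'],s['gripper_force'],np.abs(s['qd']).max())
print(r.close_job())"
```

```text
20.075 [0.56393055 0.0181188  0.06400622] [-6.61688248 -2.51888009  9.8540087 ] 40.01312971115112 0.07589215737425153
the job is handed in; nothing more can be done
None
```

I handed the job in at 20.1 s, with no verdict returned: both adapters and the separator measured within about 2 mm of home against the fence, and the gripper is holding the tensioner arm at about 0.43 rad, past the click; I did not read the roller's push-back directly.

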